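# Move the condiment row to the other caddy in reverse order

### The job

Move the four things that stand in a row on the dark board over to the empty pale caddy, in reverse order: the one now farthest left (as the robot sees it) goes on the caddy's rightmost disc, the next one on the next disc, and so on until the one now farthest right stands on the leftmost disc. Keep each upright and set it down centred on its disc; at the end all four stand there, let go.

Things in the scene. Friction and masses are not known exactly. Their poses are not given: they have to be found in the camera images.
- jar: honey jar with a broad black lid: glass, 94 mm high, body 60 mm across up to 82 mm, fast-closed lid 63 mm across above that, by which it may also be lifted. Loose, upright at the start. Origin: centre of its underside; z up; round, so its yaw means nothing.
- shaker: sugar shaker, pale with a grey domed top: 90 mm high, body at most 44 mm across, narrowing to 34 mm above 70 mm. Loose, upright at the start. Origin: centre of its underside; z up; round, so its yaw means nothing.
- pepper_mill: turned wooden pepper mill: 96 mm high, foot 47 mm across, straight shaft 40 mm across from 20 to 66 mm, head 41 mm across with a small button on top. Loose, upright at the start. Origin: centre of its underside; z up; round, so its yaw means nothing.
- egg_cup: white china egg cup, empty: 72 mm high, foot 44 mm across, stem 22 mm, hollow bowl 47 mm across from 56 to 72 mm (its rim), wall 3 mm. Loose, upright at the start. Origin: centre of its underside; z up; round, so its yaw means nothing.
- board: dark wooden board, fixed, 280 x 90 mm, top 14 mm above the worktop, on which the four things stand in a row at the start, each on its coaster, 66 mm apart. Origin: centre of its underside (on the worktop); x runs along the row, to the robot's left; y across it; z up.
- caddy: pale wooden caddy, fixed, empty at first, 280 x 90 mm, with four dark 54 mm discs in a row: the places, at x = -99, -33, +33, +99 mm, y = 0, z = 14 mm (its top). Side lips 20 mm high, 40 mm either side of the row. Origin: centre of its underside, on the worktop; x along the row, to the robot's left; y across; z up.
- coaster_jar: cork coaster, fixed on the board, 62 mm along the row x 82 mm across, 4 mm thick, on which the jar stands at the start (its underside 18 mm above the worktop). It marks that thing's place in the old row. Origin: centre of its underside; z up.
- coaster_shaker: cork coaster, fixed on the board, 62 mm along the row x 82 mm across, 4 mm thick, on which the shaker stands at the start (its underside 18 mm above the worktop). It marks that thing's place in the old row. Origin: centre of its underside; z up.
- coaster_pepper_mill: cork coaster, fixed on the board, 62 mm along the row x 82 mm across, 4 mm thick, on which the pepper mill stands at the start (its underside 18 mm above the worktop). It marks that thing's place in the old row. Origin: centre of its underside; z up.
- coaster_egg_cup: cork coaster, fixed on the board, 62 mm along the row x 82 mm across, 4 mm thick, on which the egg cup stands at the start (its underside 18 mm above the worktop). It marks that thing's place in the old row. Origin: centre of its underside; z up.
Mind the look-alikes: they are no part of the job. Leave any pink look-alike of the jar alone.

How it is judged:
At the end, for the whole second after the job is handed in: Each of the four things stands on the caddy disc that mirrors its coaster's place on the board (leftmost becomes rightmost), within 12 mm of the disc's centre along and across the row, on the caddy's top (4 mm), upright within 0.1 rad, at rest and released (((x of coaster_jar in the frame of board between -0.119 and -0.079 m and x of jar in the frame of caddy between 0.087 and 0.111 m) or (x of coaster_jar in the frame of board between -0.053 and -0.013 m and x of jar in the frame of caddy between 0.021 and 0.045 m) or (x of coaster_jar in the frame of board between 0.013 and 0.053 m and x of jar in the frame of caddy between -0.045 and -0.021 m) or (x of coaster_jar in the frame of board between 0.079 and 0.119 m and x of jar in the frame of caddy between -0.111 and -0.087 m)) and y of jar in the frame of caddy between -0.012 and 0.012 m and z of jar in the frame of caddy between 0.01 and 0.018 m and angle between each of jar, shaker, pepper_mill, egg_cup's own z axis and vertical below 0.1 rad and linear speed of each of jar, shaker, pepper_mill, egg_cup below 0.02 m/s and contact force between each of jar, shaker, pepper_mill, egg_cup and the fingers below 0.05 N and ((x of coaster_shaker in the frame of board between -0.119 and -0.079 m and x of shaker in the frame of caddy between 0.087 and 0.111 m) or (x of coaster_shaker in the frame of board between -0.053 and -0.013 m and x of shaker in the frame of caddy between 0.021 and 0.045 m) or (x of coaster_shaker in the frame of board between 0.013 and 0.053 m and x of shaker in the frame of caddy between -0.045 and -0.021 m) or (x of coaster_shaker in the frame of board between 0.079 and 0.119 m and x of shaker in the frame of caddy between -0.111 and -0.087 m)) and y of shaker in the frame of caddy between -0.012 and 0.012 m and z of shaker in the frame of caddy between 0.01 and 0.018 m and ((x of coaster_pepper_mill in the frame of board between -0.119 and -0.079 m and x of pepper_mill in the frame of caddy between 0.087 and 0.111 m) or (x of coaster_pepper_mill in the frame of board between -0.053 and -0.013 m and x of pepper_mill in the frame of caddy between 0.021 and 0.045 m) or (x of coaster_pepper_mill in the frame of board between 0.013 and 0.053 m and x of pepper_mill in the frame of caddy between -0.045 and -0.021 m) or (x of coaster_pepper_mill in the frame of board between 0.079 and 0.119 m and x of pepper_mill in the frame of caddy between -0.111 and -0.087 m)) and y of pepper_mill in the frame of caddy between -0.012 and 0.012 m and z of pepper_mill in the frame of caddy between 0.01 and 0.018 m and ((x of coaster_egg_cup in the frame of board between -0.119 and -0.079 m and x of egg_cup in the frame of caddy between 0.087 and 0.111 m) or (x of coaster_egg_cup in the frame of board between -0.053 and -0.013 m and x of egg_cup in the frame of caddy between 0.021 and 0.045 m) or (x of coaster_egg_cup in the frame of board between 0.013 and 0.053 m and x of egg_cup in the frame of caddy between -0.045 and -0.021 m) or (x of coaster_egg_cup in the frame of board between 0.079 and 0.119 m and x of egg_cup in the frame of caddy between -0.111 and -0.087 m)) and y of egg_cup in the frame of caddy between -0.012 and 0.012 m and z of egg_cup in the frame of caddy between 0.01 and 0.018 m); the robot touches nothing.
It fails at once if the jar is tipped over (more than 0.5 rad) (angle between jar's own z axis and vertical above 0.5 rad).
It fails at once if the shaker is tipped over (more than 0.5 rad) (angle between shaker's own z axis and vertical above 0.5 rad).
It fails at once if the pepper mill is tipped over (more than 0.5 rad) (angle between pepper_mill's own z axis and vertical above 0.5 rad).
It fails at once if the egg cup is tipped over (more than 0.5 rad) (angle between egg_cup's own z axis and vertical above 0.5 rad).
It also fails if it takes over 88 s, if anything falls off the work surface, if the arm or the gripper's body presses on something with over 40 N, if the wrist force passes 120 N, or if a joint passes its speed limit or range.

### The arm

A 6-joint arm with a two-finger parallel gripper is mounted at the origin on a cart in front of the work surface, level with it; the furniture and walls round the work are solid. World frame = base frame: x ahead of the robot, y to its left, z up, the work surface at z = 0. Lengths are in m, angles in rad, forces in N, time in s.
With the tool pointing down it reaches from about 0.35 to 0.775 m from the base axis. Payload 7.3 kg.
Tool frame: the origin (TCP) lies at the very end of the fingers, on their centre line; the grasp point (between the pads) lies 19 mm behind it (robot.tcp_to_grasp is the z of the grasp point in the tool frame, in m); z points along the fingers, y is the line along which they close (so a half turn about z gives the same grasp; the last joint's range is limited). The gripper opens to 92 mm and grips with 3 to 60 N. Pads are 19 mm wide; open, the fingers measure 130 mm over their backs; the gripper's body (75 mm by 190 mm) begins 47 mm behind the grasp point.
Start: joints at [1.095, 0.342, 1.524, -0, 1.275, -0.146], TCP at [0.17, 0.497, 0.227] pointing down, gripper open.
Joint ranges: [-2.53, 2.53], [-0.77, 2.02], [0.04, 2.7], [-1, 4.14], [0.28, 2.66], [-3.11, 3.11]. Speed limits (rad/s): [2.57, 2.57, 3.14, 3.14, 3.14, 3.14].

### API

Orientations are given as [roll, pitch, yaw] about the fixed x, y, z axes, in that order (R = Rz(yaw) Ry(pitch) Rx(roll)).
In Python, from cell import monitor, read_camera, get_calibration, job, robot gives the robot as it stands. The module is installed in compiled form; this text tells all that it offers.
- The arm moves only by the tool send_rows, never from a script. Its argument "targets" is a list of rows, each an object with "translation": the shift along the tool's x, y, z in cm, a list of three; "spin": the turn about the tool's z in degrees; "jaw": the opening, from 0 (shut) to 1 (fully open). A call has exactly 5 rows; each row is the pose to reach, as a shift and turn from the pose commanded when the call began, along the tool's axes at that moment; what a row does not reach only later rows make up. A row lasts 1/10 s, in which the tool goes at most 50 mm and 8.59 degrees, less where a joint would pass 70% of its speed; a pose out of reach is approached as far as the arm can. A call with a gripper value outside its range is refused whole. The fingers move at their own pace and stop on an object; "force" is the grip in N (left out, the last holds). Time passes only in rows, so rows that repeat a pose let the fingers close, or fill a call up. It gives the time, the measured TCP pose, the force, the opening and the grip force at its end, in the units of the state.
- monitor.observe(): the state, without advancing time (a new reading comes with each control period).
- read_camera(name): name is "scene" or "side" or "wrist"; returns (picture, depth): 400x640x3 uint8, red, green, blue; 400x640 float32, m along the optical axis (not along the pixel's ray), 0 where there is no reading.
- get_calibration(name): a dict with "intrinsics" (3x3 intrinsics, pixels), "origin" and "orientation" of the camera in the world; the wrist camera has in their place "hand_eye" (4x4, takes a point from camera to tool coordinates, whose origin is the TCP and whose axes are the flange's). Camera axes: x right, y up, looking along -z (the intrinsics and any distortion apply to the point x, -y, -z); pixel columns grow to the right and rows downward; lengths in m; the calibration is good to about 2 mm. The wrist camera is an equidistant fisheye: a pixel r from the principal point sees the ray r / f radians off the axis. A picture is of the moment at which its call begins: read the wrist's pose just before it. get_calibration takes no time and is no camera call.
- job.hand_in(): hands the job in; it is judged then, once.
The state is a dict: "time": time; "qpos": joint angles; "qvel": joint speeds; "joint_efforts": joint torques, N m; "tool_pos": TCP position; "tool_rot": TCP orientation; "contact_force": force on the tool from outside, world axes, zero at the start; "torque": the same for the moment, N m; "opening": finger opening in m; "grip_force": force on a finger pad.
Only numpy, scipy, OpenCV 4.12 (cv2) and the standard library are available. Lean on these libraries where they do the work, as an engineer would, in place of code of your own. Each camera call takes 0.05 s, during which the arm holds its last target. There are 200 camera calls.

## Working session

There is one attempt and no reset: what is moved stays moved. The work goes in short steps, Python scripts to look and compute and a tool call to move; the robot and the scene stay as the last step left them, time stands still between calls to the robot, and variables do not carry over. Pictures are saved under pics/ and viewed, at most 14 in all, crops included, and the job is handed in when it is done.

Besides the shell and the picture viewer there is one more tool, called after ">>>" as name([rows], argument=value, ...), one row to a line, values as JSON. send_rows: Moves the arm, as the interface text tells. Its arguments: {"type":"object","properties":{"targets":{"type":"array"},"force":{"type":"number"}},"required":["targets"]}

```bash
mkdir -p pics
python3 - <<'E'
from cell import monitor, read_camera, get_calibration, robot
import cv2,numpy as np
s=monitor.observe();print(s)
print(robot.tcp_to_grasp)
for n in("scene","side"):
    c=get_calibration(n);print(n,c)
    p,d=read_camera(n);cv2.imwrite(f"pics/{n}0.png",p[:,:,::-1]);np.savez(f"{n}0.npz",p=p,d=d)
print(get_calibration("wrist"))
E
```

```text
{'time': 0.0, 'qpos': array([ 1.09498290e+00,  3.42710515e-01,  1.52498019e+00, -2.34417664e-05,
        1.27539609e+00, -1.45994273e-01]), 'qvel': array([-2.70154940e-03, -5.30833845e-04,  8.75911731e-05, -8.03434724e-06,
        2.25481189e-04, -1.36295735e-03]), 'joint_efforts': array([-1.24838614e-03, -4.31241775e+01, -2.44222248e+01,  7.15914136e-02,
        5.58489596e-02, -1.00521468e-04]), 'tool_pos': array([0.16983485, 0.49635791, 0.22606415]), 'tool_rot': array([-3.14011115e+00, -1.95184112e-04,  2.81178020e+00]), 'contact_force': array([-1.2273714 , -0.69644466, -0.25159166]), 'torque': array([-0.0224739 ,  0.01325619,  0.01336345]), 'grip_force': 0.0, 'opening': 0.09189009178209494}
-0.0188
scene {'intrinsics': array([[511.35151497,   0.        , 326.5945188 ],
       [  0.        , 511.35151497, 201.99957118],
       [  0.        ,   0.        ,   1.        ]]), 'origin': array([-0.23609962, -1.33741845,  1.2272496 ]), 'orientation': array([ 0.84943774,  0.00322588, -0.6125631 ])}
side {'intrinsics': array([[387.01737373,   0.        , 317.93412142],
       [  0.        , 387.01737373, 195.75529498],
       [  0.        ,   0.        ,   1.        ]]), 'origin': array([ 0.03535548, -1.29670951,  0.68451768]), 'orientation': array([ 1.07024168e+00,  1.06132500e-03, -4.52706573e-01])}
{'intrinsics': array([[309.70691629,   0.        , 318.72029519],
       [  0.        , 309.70691629, 202.72715711],
       [  0.        ,   0.        ,   1.        ]]), 'hand_eye': array([[-3.80848513e-04,  9.67667462e-01,  2.52229136e-01,
         6.66235864e-02],
       [ 9.99998839e-01,  7.40770595e-04, -1.33200921e-03,
         1.10227623e-04],
       [-1.47578590e-03,  2.52228336e-01, -9.67666621e-01,
        -1.58089697e-01],
       [ 0.00000000e+00,  0.00000000e+00,  0.00000000e+00,
         1.00000000e+00]])}
```

View pics/scene0.png

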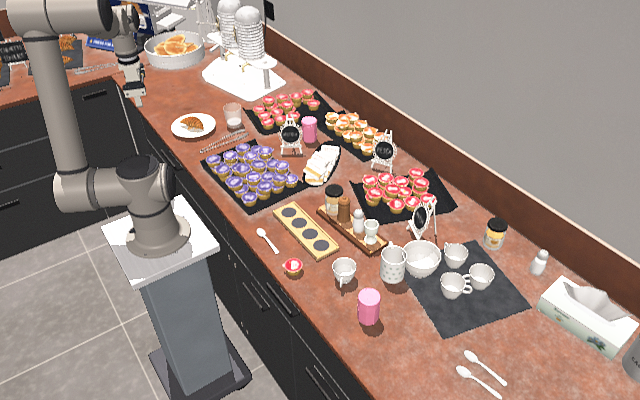

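View pics/side0.png

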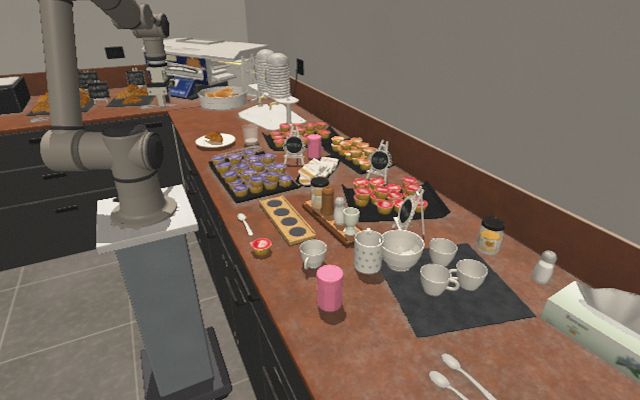

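Scene view: the board row has the jar (334,197), mill (343,208), shaker (358,221) and egg cup (371,231), and the caddy discs run from (288,213) to (320,243). The side view agrees, with the jar, mill, shaker and cup at about (318,190), (328,202), (340,210) and (351,218). Next I'll rough out positions from depth.

```bash
cat > h.py <<'E'
import numpy as np,cv2
from scipy.spatial.transform import Rotation as R
from cell import get_calibration
def rot(e): return R.from_euler('xyz',e).as_matrix()
def pose(name,s=None):
    c=get_calibration(name);K=np.array(c["intrinsics"])
    if name!="wrist": return K,rot(c["orientation"]),np.array(c["origin"])
    H=np.array(c["hand_eye"]);T=rot(s["tool_rot"])
    return K,T@H[:3,:3],T@H[:3,3]+np.array(s["tool_pos"])
def rays(name,uv,s=None):
    K,Rm,o=pose(name,s);uv=np.atleast_2d(uv).astype(float)
    x=(uv[:,0]-K[0,2])/K[0,0];y=(uv[:,1]-K[1,2])/K[1,1]
    if name=="wrist":
        r=np.hypot(x,y)+1e-12;d=np.c_[np.sin(r)*x/r,-np.sin(r)*y/r,-np.cos(r)]
    else: d=np.c_[x,-y,-np.ones_like(x)]
    return o,d@Rm.T
def onplane(name,uv,z,s=None):
    o,d=rays(name,uv,s);return o+d*((z-o[2])/d[:,2])[:,None]
def cloud(name,d,s=None):
    v,u=np.indices(d.shape);o,dr=rays(name,np.c_[u.ravel(),v.ravel()],s)
    K,Rm,_=pose(name,s);zc=-(dr@Rm)[:,2]
    return (o+dr*(d.ravel()/zc)[:,None]).reshape(*d.shape,3)
def proj(name,P,s=None):
    K,Rm,o=pose(name,s);q=(np.atleast_2d(P)-o)@Rm
    x,y,z=q[:,0],-q[:,1],-q[:,2];r=np.hypot(x,y)+1e-12
    if name=="wrist": t=np.arctan2(r,z);x,y=x/r*t,y/r*t
    else: x,y=x/z,y/z
    return np.c_[x*K[0,0]+K[0,2],y*K[1,1]+K[1,2]]
def triang(o1,d1,o2,d2):
    d1=d1/np.linalg.norm(d1);d2=d2/np.linalg.norm(d2)
    A=np.c_[d1,-d2];t=np.linalg.lstsq(A,o2-o1,rcond=None)[0]
    a=o1+t[0]*d1;b=o2+t[1]*d2;return (a+b)/2,np.linalg.norm(a-b)
E
python3 - <<'E'
from h import *
np.set_printoptions(precision=3,suppress=True)
for n,L in(("scene",[(334,188),(344,197),(358,211),(371,223),(288,213),(298,223),(309,234),(320,244),(230,150)]),("side",[(319,180),(328,188),(340,200),(351,209),(271,206),(278,214),(287,223),(295,233)])):
    z=np.load(n+"0.npz");C=cloud(n,z["d"])
    for u,v in L: print(n,u,v,C[v,u])
E
```

```text
scene 334 188 [ 0.552 -0.254  0.112]
scene 344 197 [ 0.55  -0.314  0.115]
scene 358 211 [ 0.547 -0.393  0.113]
scene 371 223 [ 0.575 -0.429  0.071]
scene 288 213 [ 0.408 -0.179  0.018]
scene 298 223 [ 0.41  -0.24   0.015]
scene 309 234 [ 0.409 -0.31   0.019]
scene 320 244 [ 0.415 -0.366  0.016]
scene 230 150 [0.393 0.223 0.059]
side 319 180 [ 0.545 -0.255  0.11 ]
side 328 188 [ 0.546 -0.32   0.11 ]
side 340 200 [ 0.548 -0.396  0.104]
side 351 209 [ 0.569 -0.429  0.084]
side 271 206 [ 0.394 -0.188  0.013]
side 278 214 [ 0.397 -0.247  0.012]
side 287 223 [ 0.402 -0.314  0.014]
side 295 233 [ 0.404 -0.376  0.013]
```

>>> send_rows([
  {"translation": [-4, -2, -2], "spin": 8, "jaw": 1},
  {"translation": [-8.2, -4, -4], "spin": 16, "jaw": 1},
  {"translation": [-12.4, -6, -6], "spin": 24, "jaw": 1},
  {"translation": [-16.6, -8, -8], "spin": 32, "jaw": 1},
  {"translation": [-20.8, -10, -10], "spin": 40, "jaw": 1},
])

```text
time: 0.6
tool_pos: [0.3335, 0.3348, 0.3263]
tool_rot: [-3.141, -0.0, 2.108]
contact_force: [0.8, 1.0, -0.7]
opening: 0.0915
grip_force: 0.0
```

Run:
```python
from h import *
from cell import monitor
np.set_printoptions(precision=3,suppress=True)
s=monitor.observe();print(s["tool_pos"],s["tool_rot"],s["qpos"])
for n in("scene","side"):
    C=cloud(n,np.load(n+"0.npz")["d"])
    # max heights on coarse grid around the work
    print(n)
    for x in np.arange(.3,.8,.05):
        row=[]
        for y in np.arange(.3,-.6,-.05):
            m=(abs(C[...,0]-x)<.025)&(abs(C[...,1]-y)<.025)&(C[...,2]<.6)
            row.append(int(1000*C[m][:,2].max()) if m.any() else -1)
        print(round(x,2),row)
```

```text
[0.334 0.335 0.326] [-3.141 -0.     2.108] [0.625 0.182 1.468 0.    1.492 0.088]
scene
0.3 [27, 65, 67, 66, 66, 68, 70, 38, 31, 9, 12, 13, 10, 29, 34, 31, 8, 8]
0.35 [28, 59, 68, 67, 68, 73, 72, 64, 29, 23, 29, 25, 25, 23, 23, 7, 60, 60]
0.4 [26, 64, 66, 64, 70, 73, 65, 67, 63, 23, 21, 20, 22, 22, 20, 6, 61, 57]
0.45 [29, 66, 67, 64, 70, 68, 67, 70, 33, 23, 23, 25, 21, 25, 25, 7, 55, 55]
0.5 [32, 37, 56, 68, 66, 65, 65, 65, 31, 7, 20, 117, 109, 23, 20, 25, 17, 94]
0.55 [31, 19, 33, 62, 35, 63, 61, 67, 58, 43, 109, 119, 117, 112, 112, 93, 25, 94]
0.6 [21, 7, 124, 144, 10, 10, 67, 72, 69, 37, -1, 115, 24, 30, 4, 96, 22, 84]
0.65 [32, 7, 157, 156, 91, 31, 76, 76, 63, 7, 33, 29, 65, 18, 14, 8, 10, 78]
0.7 [38, 0, 99, 98, 31, 58, 49, 60, 28, 29, 65, 69, 69, 70, 40, 72, 132, 133]
0.75 [39, 10, 99, 102, 40, 56, 56, 41, 8, 8, 63, 68, 72, 70, 38, 108, 163, 166]
side
0.3 [23, 61, 62, 63, 60, 65, 66, 33, 27, 5, 7, 10, 6, 27, 29, 26, 3, 2]
0.35 [25, 58, 60, 61, 65, 67, 67, 63, 28, 19, 19, 19, 20, 19, 19, 2, 54, 54]
0.4 [-1, 60, 61, 59, 67, 66, 61, 62, 59, 17, 17, 16, 16, 16, 15, 1, 53, 55]
0.45 [23, 59, 62, 60, 64, 62, 63, 67, 27, 18, 20, 19, 20, 19, 19, 2, 53, 52]
0.5 [26, 33, 33, 60, 61, 60, 59, 62, 38, 2, 16, 112, 110, 18, 20, 15, 15, 93]
0.55 [26, 20, 3, 59, 0, 58, 59, 63, 51, 38, 19, 113, 115, 106, 107, 91, 21, 92]
0.6 [9, 3, 147, 135, 44, 2, 62, 70, 63, -1, 0, 0, 25, -1, 14, 90, -1, 79]
0.65 [5, 0, 155, 155, 88, -1, 69, 73, 53, 1, 27, 26, 62, 7, 9, 2, 0, 73]
0.7 [7, 2, 95, 95, 30, 48, 45, 51, 27, 25, 58, 61, 61, 64, 32, 89, 130, 138]
0.75 [33, 0, 93, 95, 36, 48, 45, 30, 1, 1, 59, 61, 65, 65, 33, 103, 164, 163]
```

>>> send_rows([
  {"translation": [-4.1, -1.4, -0.2], "spin": 6.2, "jaw": 1},
  {"translation": [-8.2, -2.8, -0.4], "spin": 12.4, "jaw": 1},
  {"translation": [-12.3, -4.2, -0.6], "spin": 18.6, "jaw": 1},
  {"translation": [-16.4, -5.6, -0.8], "spin": 24.7, "jaw": 1},
  {"translation": [-20.5, -7, -1], "spin": 30.8, "jaw": 1},
])

```text
time: 1.1
tool_pos: [0.3785, 0.123, 0.3356]
tool_rot: [-3.141, -0.0, 1.572]
contact_force: [1.3, 0.1, 0.3]
opening: 0.092
grip_force: 0.0
```

>>> send_rows([
  {"translation": [-4.3, 1, 0], "spin": 0, "jaw": 1},
  {"translation": [-8.6, 2, 0], "spin": 0, "jaw": 1},
  {"translation": [-13, 3, 0], "spin": 0, "jaw": 1},
  {"translation": [-17.5, 4, -1], "spin": 0, "jaw": 1},
  {"translation": [-22, 5, -2], "spin": 0, "jaw": 1},
])

```text
time: 1.6
tool_pos: [0.4296, -0.0969, 0.3556]
tool_rot: [-3.141, -0.001, 1.576]
contact_force: [1.4, 0.4, 0.2]
opening: 0.0916
grip_force: 0.0
```

>>> send_rows([
  {"translation": [-4.3, 1, 0], "spin": 0, "jaw": 1},
  {"translation": [-8.6, 2, 0], "spin": 0, "jaw": 1},
  {"translation": [-13, 3, 0], "spin": 0, "jaw": 1},
  {"translation": [-17, 4, 0], "spin": 0, "jaw": 1},
  {"translation": [-19, 4, 0], "spin": 0, "jaw": 1},
])

```text
time: 2.1
tool_pos: [0.471, -0.2878, 0.3541]
tool_rot: [-3.14, -0.001, 1.574]
contact_force: [-0.1, 1.5, -0.7]
opening: 0.0914
grip_force: 0.0
```

```bash
cat > snap.py <<'E'
import sys;from h import *
from cell import monitor,read_camera
import pickle
s=monitor.observe();p,d=read_camera("wrist")
pickle.dump((s,p,d),open(sys.argv[1]+".pkl","wb"));cv2.imwrite(f"pics/{sys.argv[1]}.png",p[:,:,::-1])
print(s["tool_pos"],s["tool_rot"],abs(s["qvel"]).max())
E
python3 snap.py w1
```

```text
[ 0.47099881 -0.28780604  0.35414577] [-3.13997572e+00 -9.44546666e-04  1.57396093e+00] 0.26837534425578125
```

View pics/w1.png

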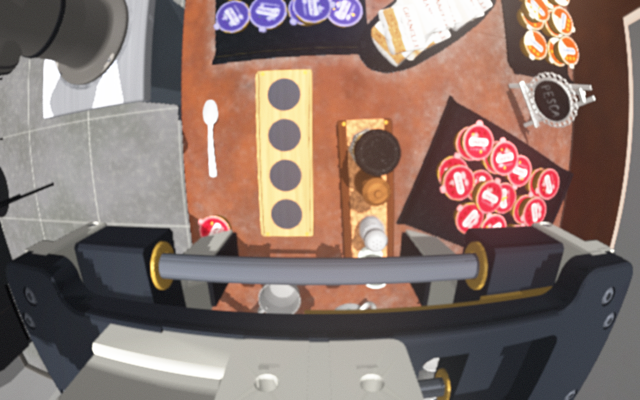

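The wrist view shows the discs at (284,94), (285,135), (285,176) and (287,214). The jar lid is at (377,152), the mill at (374,190) and the shaker at (372,230), with the egg cup hidden behind the gripper. I'll shift toward -y for a second view.

>>> send_rows([
  {"translation": [-5, 1, 0], "spin": 0, "jaw": 1},
  {"translation": [-9, 1, 0], "spin": 0, "jaw": 1},
  {"translation": [-13, 1, 0], "spin": 0, "jaw": 1},
  {"translation": [-15, 1, 0], "spin": 0, "jaw": 1},
  {"translation": [-15, 1, 0], "spin": 0, "jaw": 1},
])

```text
time: 2.65
tool_pos: [0.4809, -0.4365, 0.354]
tool_rot: [-3.14, -0.002, 1.574]
contact_force: [-0.2, 0.4, -0.4]
opening: 0.0919
grip_force: 0.0
```

```bash
python3 snap.py w2
```

```text
[ 0.48093683 -0.43653575  0.35399761] [-3.13983598e+00 -1.66756102e-03  1.57359974e+00] 0.05032225988598944
```

View pics/w2.png

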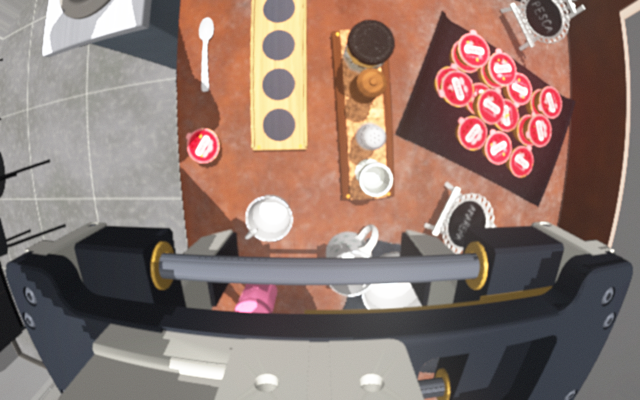

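```bash
cat > meas.py <<'E'
from h import *
import pickle
np.set_printoptions(precision=4,suppress=True)
V={k:pickle.load(open(k+".pkl","rb")) for k in("w1","w2")}
def blob(k,mask,guess):
    n,l,st,c=cv2.connectedComponentsWithStats(mask.astype(np.uint8))
    i=1+np.argmin(np.hypot(*(c[1:]-guess).T)+1e3*(st[1:,4]<60))
    cn=max(cv2.findContours((l==i).astype(np.uint8),0,1)[0],key=cv2.contourArea)
    cn=cv2.convexHull(cn);(x,y),ax,_=cv2.fitEllipse(cn);return np.array([x,y]),ax
g={"w1":[(284,94),(285,135),(285,176),(287,214)],"w2":[(278,8),(278,45),(279,90),(279,125)]}
E1={}
for k,(s,p,d) in V.items():
    v=p.max(2);C=cloud("wrist",d,s)
    dk=(v<95)&(np.abs(C[...,0]-.4)<.06)
    for i,q in enumerate(g[k]):
        c,ax=blob(k,dk,q);E1[k,i]=c;print(k,"disc",i,c,np.round(ax,1),onplane("wrist",c,.014,s)[0],"depth",C[int(c[1]),int(c[0])])
    for nm,(lo,hi),yr in(("jar",(.095,.13),(-.30,-.20)),("mill",(.095,.13),(-.35,-.295)),("shaker",(.085,.13),(-.42,-.36)),("cup",(.08,.12),(-.50,-.42))):
        m=(C[...,2]>lo)&(C[...,2]<hi)&(C[...,0]>.5)&(C[...,0]<.61)&(C[...,1]>yr[0])&(C[...,1]<yr[1])
        if m.sum()<20: continue
        P=C[m];pc=np.ptp(P,axis=0)
        try:
            c,ax=blob(k,m,np.argwhere(m).mean(0)[::-1]);E1[k,nm]=c
            print(k,nm,"zmax",np.percentile(P[:,2],[50,98]),"ext",pc[:2],"mid",(P.max(0)+P.min(0))[:2]/2,"px",c,"ax",np.round(ax,1))
        except Exception as e: print(nm,e)
for i in[0,1,2,3,"jar","mill","shaker","cup"]:
    if("w1",i) in E1 and ("w2",i) in E1:
        o1,d1=rays("wrist",E1["w1",i],V["w1"][0]);o2,d2=rays("wrist",E1["w2",i],V["w2"][0])
        print("tri",i,*triang(o1,d1[0],o2,d2[0]))
E
python3 meas.py
```

```text
w1 disc 0 [275.2857  41.8221] [53.7 85.2] [ 0.4015 -0.0826  0.014 ] depth [ 0.3996 -0.0783  0.0039]
w1 disc 1 [275.2857  41.8221] [53.7 85.2] [ 0.4015 -0.0826  0.014 ] depth [ 0.3996 -0.0783  0.0039]
w1 disc 2 [216.5801 281.9337] [18.3 46.5] [ 0.2785 -0.5048  0.014 ] depth [ 0.4419 -0.2642  0.4357]
w1 disc 3 [216.5801 281.9337] [18.3 46.5] [ 0.2785 -0.5048  0.014 ] depth [ 0.4419 -0.2642  0.4357]
w1 jar zmax [0.1116 0.1136] ext [0.0616 0.0752] mid [ 0.5487 -0.2624] px [377.0213 151.874 ] ax [47.3 47.6]
w1 mill zmax [0.1076 0.1144] ext [0.0391 0.035 ] mid [ 0.5508 -0.3125] px [375.687  191.1863] ax [28.8 29.4]
w1 shaker zmax [0.1034 0.1077] ext [0.0326 0.0338] mid [ 0.5543 -0.3841] px [375.2138 239.6432] ax [23.  23.9]
w1 cup zmax [0.0893 0.0908] ext [0.0304 0.0059] mid [ 0.5614 -0.4641] px [377.5367 285.4725] ax [ 3.2 25.8]Traceback (most recent call last):
  File "meas.py", line 16, in <module>
    c,ax=blob(k,dk,q);E1[k,i]=c;print(k,"disc",i,c,np.round(ax,1),onplane("wrist",c,.014,s)[0],"depth",C[int(c[1]),int(c[0])])
                                                                                                       ~^^^^^^^^^^^^^^^^^^^^^
IndexError: index -2166 is out of bounds for axis 0 with size 400
```

```bash
python3 - <<'E'
import pickle
for k,q in(("w1",(284,94)),("w1",(285,176)),("w1",(262,100)),("w2",(279,90)),("w2",(278,8))):
    print(k,pickle.load(open(k+".pkl","rb"))[1][q[1],q[0]])
E
sed -i 's/dk=(v<95).*/S=v.astype(int)-p.min(2);dk=(S<45)\&(v<150)\&(np.abs(C[...,0]-.4)<.045)\&(np.abs(C[...,2]-.016)<.015)/; s/(st\[1:,4\]<60)/(st[1:,4]<60)/' meas.py
sed -i 's/,"depth",C\[.*$/)/' meas.py; python3 meas.py
```

```text
w1 [122 117 124]
w1 [126 116 120]
w1 [252 234 164]
w2 [125 118 126]
w2 [124 122 132]
w1 disc 0 [283.528   94.0496] [29.9 30.7] [ 0.4155 -0.1707  0.014 ]
w1 disc 1 [283.958 134.734] [30.  30.5] [ 0.4159 -0.2366  0.014 ]
w1 disc 2 [284.8871 175.0047] [29.2 29.8] [ 0.4165 -0.3024  0.014 ]
w1 disc 3 [286.0846 213.7062] [27.4 29. ] [ 0.4171 -0.3683  0.014 ]
w1 jar zmax [0.1116 0.1136] ext [0.0616 0.0752] mid [ 0.5487 -0.2624] px [377.0213 151.874 ] ax [47.3 47.6]
w1 mill zmax [0.1076 0.1144] ext [0.0391 0.035 ] mid [ 0.5508 -0.3125] px [375.687  191.1863] ax [28.8 29.4]
w1 shaker zmax [0.1034 0.1077] ext [0.0326 0.0338] mid [ 0.5543 -0.3841] px [375.2138 239.6432] ax [23.  23.9]
w1 cup zmax [0.0893 0.0908] ext [0.0304 0.0059] mid [ 0.5614 -0.4641] px [377.5367 285.4725] ax [ 3.2 25.8]
w2 disc 0 [278.3608   7.8876] [26.2 30. ] [ 0.4153 -0.1701  0.014 ]
w2 disc 1 [277.9542  44.8148] [27.8 30.5] [ 0.4159 -0.2365  0.014 ]
w2 disc 2 [278.0353  83.9369] [29.4 30.6] [ 0.4166 -0.3024  0.014 ]
w2 disc 3 [278.4859 124.4266] [30.  30.3] [ 0.4171 -0.3683  0.014 ]
w2 jar zmax [0.1117 0.1138] ext [0.0618 0.0754] mid [ 0.549  -0.2623] px [370.6655  42.2367] ax [45.4 48.1]
w2 mill zmax [0.1075 0.1145] ext [0.0403 0.0361] mid [ 0.5509 -0.3131] px [371.0575  82.9435] ax [28.6 30.9]
w2 shaker zmax [0.1039 0.1077] ext [0.0345 0.0343] mid [ 0.5555 -0.3855] px [373.0665 137.2602] ax [25.1 25.9]
w2 cup zmax [0.0893 0.0918] ext [0.0456 0.0467] mid [ 0.5611 -0.4437] px [375.2476 178.8842] ax [33.1 33.9]
tri 0 [ 0.4157 -0.1709  0.0161] 0.00013120788492181808
tri 1 [ 0.416  -0.2366  0.0146] 1.1827520423968486e-05
tri 2 [ 0.4166 -0.3024  0.0141] 4.9893213064503945e-05
tri 3 [ 0.4171 -0.3683  0.014 ] 6.33438469912736e-05
tri jar [ 0.5497 -0.2557  0.1037] 0.0003204953532918675
tri mill [ 0.5512 -0.3112  0.0959] 0.00016081682857038788
tri shaker [ 0.5556 -0.3854  0.0905] 0.00041445670722367486
tri cup [ 0.5524 -0.4345  0.1407] 0.002334481322492888
```

```bash
cat > tops.py <<'E'
from h import *
import pickle,sys
np.set_printoptions(precision=4,suppress=True)
for k in sys.argv[1:]:
    s,p,d=pickle.load(open(k+".pkl","rb"));C=cloud("wrist",d,s)
    for nm,zl,y0,r in(("jar",.109,-.2577,.045),("mill",.112,-.3125,.02),("mill",.098,-.3125,.028),("shaker",.1045,-.385,.02),("shaker",.095,-.385,.025),("cup",.0865,-.444,.03)):
        m=(C[...,2]>zl)&(C[...,2]<.125)&(np.hypot(C[...,0]-.553,C[...,1]-y0)<r+.006)
        if m.sum()<10: continue
        h=cv2.convexHull(C[m][:,:2].astype(np.float32));c,rad=cv2.minEnclosingCircle(h)
        print(k,nm,zl,m.sum(),"circ",np.round(c,4),round(rad,4),"mean",C[m].mean(0))
    if 1:
        print(k,"coaster/board z",[C[v,u] for u,v in ((352,185),(350,60))])
E
python3 tops.py w1 w2
```

```text
w1 jar 0.109 1765 circ [ 0.5495 -0.2667] 0.042 mean [ 0.5489 -0.257   0.1117]
w1 mill 0.112 40 circ [ 0.5511 -0.3099] 0.005 mean [ 0.551  -0.3101  0.1142]
w1 mill 0.098 743 circ [ 0.5523 -0.3046] 0.0266 mean [ 0.5496 -0.3057  0.1072]
w1 shaker 0.1045 170 circ [ 0.5553 -0.3852] 0.0119 mean [ 0.5552 -0.3847  0.1062]
w1 shaker 0.095 387 circ [ 0.5551 -0.3847] 0.017 mean [ 0.5537 -0.3821  0.1031]
w1 cup 0.0865 41 circ [ 0.5614 -0.4617] 0.0153 mean [ 0.5625 -0.4641  0.0894]
w1 coaster/board z [array([ 0.5262, -0.3181,  0.0176]), array([ 0.5225, -0.1112, -0.    ])]
w2 jar 0.109 1682 circ [ 0.5498 -0.2664] 0.0423 mean [ 0.5492 -0.2583  0.1118]
w2 mill 0.112 41 circ [ 0.5496 -0.311 ] 0.0053 mean [ 0.5505 -0.3111  0.1142]
w2 mill 0.098 839 circ [ 0.5529 -0.3051] 0.0272 mean [ 0.5498 -0.3074  0.1073]
w2 shaker 0.1045 232 circ [ 0.5553 -0.3849] 0.0127 mean [ 0.555  -0.3849  0.1063]
w2 shaker 0.095 492 circ [ 0.5552 -0.3849] 0.0178 mean [ 0.5536 -0.3846  0.1031]
w2 cup 0.0865 220 circ [ 0.5616 -0.4445] 0.0238 mean [ 0.5608 -0.4447  0.0898]
w2 coaster/board z [array([ 0.5361, -0.4666,  0.0175]), array([ 0.5258, -0.2741,  0.0668])]
```

>>> send_rows([
  {"translation": [5, 1.5, 0], "spin": 0, "jaw": 1},
  {"translation": [9, 3, 2], "spin": 0, "jaw": 1},
  {"translation": [13, 5, 5], "spin": 0, "jaw": 1},
  {"translation": [16.5, 6.5, 8], "spin": 0, "jaw": 1},
  {"translation": [18, 6.9, 12], "spin": 0, "jaw": 1},
])

```text
time: 3.2
tool_pos: [0.5514, -0.2493, 0.2371]
tool_rot: [3.137, 0.001, 1.581]
contact_force: [1.2, -0.1, -0.4]
opening: 0.0918
grip_force: 0.0
```

>>> send_rows([
  {"translation": [0, 0, 4], "spin": 0, "jaw": 1},
  {"translation": [0, 0, 7], "spin": 0, "jaw": 1},
  {"translation": [0, 0, 8], "spin": 0, "jaw": 1},
  {"translation": [0, 0, 8], "spin": 0, "jaw": 1},
  {"translation": [0, 0, 8], "spin": 0, "jaw": 1},
])

```text
time: 3.7
tool_pos: [0.5505, -0.2544, 0.1577]
tool_rot: [3.139, 0.001, 1.576]
contact_force: [0.6, 0.5, 0.5]
opening: 0.0915
grip_force: 0.0
```

```bash
python3 snap.py w3
python3 - <<'E'
from h import *
import pickle
for k,q in(("w1",(377.02,151.87)),("w2",(370.67,42.24))): print(onplane("wrist",q,.111,pickle.load(open(k+".pkl","rb"))[0]))
E
```

```text
[ 0.55051617 -0.25439173  0.15768935] [3.13903407e+00 1.35220934e-03 1.57647541e+00] 0.015998127810576798
[[ 0.54808723 -0.25509028  0.111     ]]
[[ 0.54859469 -0.25775153  0.111     ]]
```

View pics/w3.png

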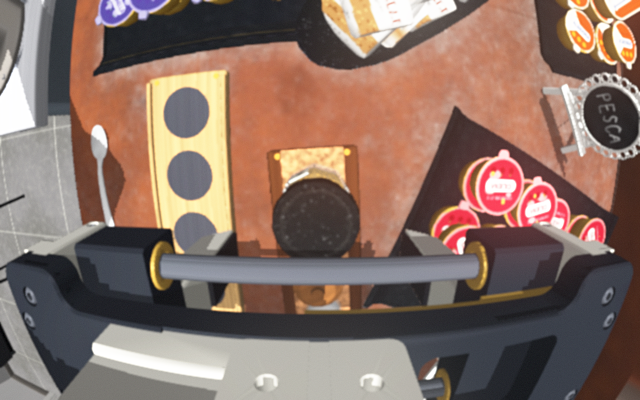

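The jar lid at (316,218) lies centred between the open fingers at (220,245) and (425,245). I'll go down now.

>>> send_rows([
  {"translation": [-0.2, -0.2, 3], "spin": 0, "jaw": 1},
  {"translation": [-0.2, -0.2, 6], "spin": 0, "jaw": 1},
  {"translation": [-0.2, -0.2, 8.5], "spin": 0, "jaw": 1},
  {"translation": [-0.2, -0.2, 9.7], "spin": 0, "jaw": 1},
  {"translation": [-0.2, -0.2, 9.7], "spin": 0, "jaw": 1},
])

```text
time: 4.25
tool_pos: [0.5476, -0.2564, 0.0584]
tool_rot: [-3.141, -0.001, 1.576]
contact_force: [-0.4, -0.2, 0.6]
opening: 0.0918
grip_force: 0.0
```

>>> send_rows([
  {"translation": [0, 0, 0], "spin": 0, "jaw": 0.5},
  {"translation": [0, 0, 0], "spin": 0, "jaw": 0.5},
  {"translation": [0, 0, 0], "spin": 0, "jaw": 0.5},
  {"translation": [0, 0, 0], "spin": 0, "jaw": 0.5},
  {"translation": [0, 0, 0], "spin": 0, "jaw": 0.5},
], force=25)

```text
time: 4.75
tool_pos: [0.5483, -0.2566, 0.0595]
tool_rot: [3.14, 0.001, 1.576]
contact_force: [0.4, -0.4, 3.7]
opening: 0.0627
grip_force: 25.0
```

>>> send_rows([
  {"translation": [0, 0, -2], "spin": 0, "jaw": 0.5},
  {"translation": [0, 0, -5], "spin": 0, "jaw": 0.5},
  {"translation": [0, 0, -8.5], "spin": 0, "jaw": 0.5},
  {"translation": [0, 0, -11], "spin": 0, "jaw": 0.5},
  {"translation": [0, 0, -12], "spin": 0, "jaw": 0.5},
])

```text
time: 5.25
tool_pos: [0.5485, -0.2568, 0.1811]
tool_rot: [3.139, 0.002, 1.576]
contact_force: [-0.2, 0.1, -3.4]
opening: 0.0629
grip_force: 25.0
```

>>> send_rows([
  {"translation": [-1.5, -3.5, 0], "spin": 0, "jaw": 0.5},
  {"translation": [-5, -6.5, 0], "spin": 0, "jaw": 0.5},
  {"translation": [-8.5, -10, 0], "spin": 0, "jaw": 0.5},
  {"translation": [-10.5, -12.5, 0], "spin": 0, "jaw": 0.5},
  {"translation": [-11.2, -13.1, 0], "spin": 0, "jaw": 0.5},
])

```text
time: 5.75
tool_pos: [0.4142, -0.3706, 0.1773]
tool_rot: [-3.139, -0.002, 1.573]
contact_force: [-0.2, 2.1, -2.8]
opening: 0.0625
grip_force: 25.0
```

>>> send_rows([
  {"translation": [0, 0, 3], "spin": 0, "jaw": 0.5},
  {"translation": [0, 0, 6.5], "spin": 0, "jaw": 0.5},
  {"translation": [0, 0, 9], "spin": 0, "jaw": 0.5},
  {"translation": [0, 0, 10], "spin": 0, "jaw": 0.5},
  {"translation": [0, 0, 10], "spin": 0, "jaw": 0.5},
])

```text
time: 6.25
tool_pos: [0.417, -0.3679, 0.0769]
tool_rot: [-3.139, -0.003, 1.577]
contact_force: [-0.4, -0.6, -2.4]
opening: 0.063
grip_force: 25.0
```

```bash
python3 snap.py w4
```

```text
[ 0.41695592 -0.36789162  0.0769211 ] [-3.13916985 -0.00318484  1.5766094 ] 0.043963035710586865
```

View pics/w4.png

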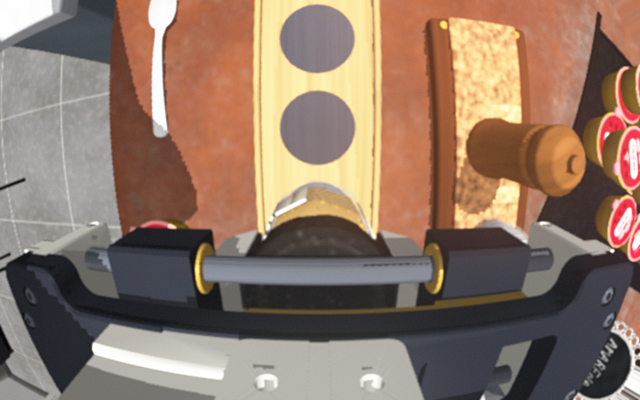

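The jar is held upright at (317,240) over its disc, and the mill still stands at (530,155). I'll lower it now.

>>> send_rows([
  {"translation": [0, 0, 0.8], "spin": 0, "jaw": 0.5},
  {"translation": [0, 0, 1.4], "spin": 0, "jaw": 0.5},
  {"translation": [0, 0, 1.8], "spin": 0, "jaw": 0.5},
  {"translation": [0, 0, 2.1], "spin": 0, "jaw": 0.5},
  {"translation": [0, 0, 2.1], "spin": 0, "jaw": 0.5},
])

```text
time: 6.8
tool_pos: [0.4172, -0.3689, 0.0574]
tool_rot: [-3.141, -0.001, 1.576]
contact_force: [0.3, -0.3, -2.5]
opening: 0.0625
grip_force: 25.0
```

>>> send_rows([
  {"translation": [0, 0, 0.1], "spin": 0, "jaw": 0.5},
  {"translation": [0, 0, 0.2], "spin": 0, "jaw": 0.5},
  {"translation": [0, 0, 0.2], "spin": 0, "jaw": 0.5},
  {"translation": [0, 0, 0.2], "spin": 0, "jaw": 0.5},
  {"translation": [0, 0, 0.2], "spin": 0, "jaw": 0.5},
])

```text
time: 7.3
tool_pos: [0.4174, -0.3692, 0.0558]
tool_rot: [3.141, 0.0, 1.576]
contact_force: [0.3, 0.3, -2.9]
opening: 0.0625
grip_force: 25.0
```

>>> send_rows([
  {"translation": [0, 0, 0.1], "spin": 0, "jaw": 0.5},
  {"translation": [0, 0, 0.2], "spin": 0, "jaw": 0.5},
  {"translation": [0, 0, 0.3], "spin": 0, "jaw": 0.5},
  {"translation": [0, 0, 0.3], "spin": 0, "jaw": 0.5},
  {"translation": [0, 0, 0.3], "spin": 0, "jaw": 0.5},
])

```text
time: 7.8
tool_pos: [0.4175, -0.3692, 0.0554]
tool_rot: [3.141, 0.001, 1.576]
contact_force: [-5.9, 6.0, 20.2]
opening: 0.063
grip_force: 25.0
```

>>> send_rows([
  {"translation": [0, 0, -0.2], "spin": 0, "jaw": 0.5},
  {"translation": [0, 0, -0.2], "spin": 0, "jaw": 0.8},
  {"translation": [0, 0, -0.2], "spin": 0, "jaw": 1},
  {"translation": [0, 0, -0.2], "spin": 0, "jaw": 1},
  {"translation": [0, 0, -0.2], "spin": 0, "jaw": 1},
])

```text
time: 8.3
tool_pos: [0.4173, -0.3691, 0.0545]
tool_rot: [-3.142, -0.0, 1.576]
contact_force: [0.7, 0.2, 0.1]
opening: 0.089
grip_force: 0.0
```

>>> send_rows([
  {"translation": [0, 0, -2], "spin": 0, "jaw": 1},
  {"translation": [0, 0, -5], "spin": 0, "jaw": 1},
  {"translation": [0, 0, -9], "spin": 0, "jaw": 1},
  {"translation": [0, 0, -12], "spin": 0, "jaw": 1},
  {"translation": [0, 0, -12.5], "spin": 0, "jaw": 1},
])

```text
time: 8.8
tool_pos: [0.4187, -0.3706, 0.1836]
tool_rot: [3.137, 0.005, 1.576]
contact_force: [0.1, -0.7, 0.5]
opening: 0.092
grip_force: 0.0
```

>>> send_rows([
  {"translation": [1.5, 3.5, 0], "spin": 0, "jaw": 1},
  {"translation": [3.5, 8, 0], "spin": 0, "jaw": 1},
  {"translation": [5.5, 12, 0], "spin": 0, "jaw": 1},
  {"translation": [5.8, 13.3, 0], "spin": 0, "jaw": 1},
  {"translation": [5.8, 13.3, 0], "spin": 0, "jaw": 1},
])

```text
time: 9.3
tool_pos: [0.5514, -0.3089, 0.178]
tool_rot: [-3.14, -0.001, 1.579]
contact_force: [-0.8, -0.4, 0.5]
opening: 0.0917
grip_force: 0.0
```

```bash
python3 snap.py w5;python3 tops.py w5
```

```text
[ 0.55135062 -0.30890682  0.17801417] [-3.14042504e+00 -1.23812718e-03  1.57903024e+00] 0.04811605537624229
w5 jar 0.109 197 circ [ 0.5513 -0.3052] 0.0121 mean [ 0.5511 -0.3049  0.1105]
w5 mill 0.112 128 circ [ 0.5517 -0.3132] 0.0045 mean [ 0.5508 -0.3106  0.1138]
w5 mill 0.098 1951 circ [ 0.5509 -0.311 ] 0.0209 mean [ 0.5508 -0.3085  0.1066]
w5 shaker 0.1045 443 circ [ 0.5548 -0.3845] 0.0122 mean [ 0.5553 -0.3841  0.106 ]
w5 shaker 0.095 728 circ [ 0.5552 -0.384 ] 0.0171 mean [ 0.5551 -0.3837  0.1043]
w5 coaster/board z [array([ 0.5876, -0.305 ,  0.014 ]), array([ 0.5847, -0.1698,  0.0003])]
```

View pics/w5.png

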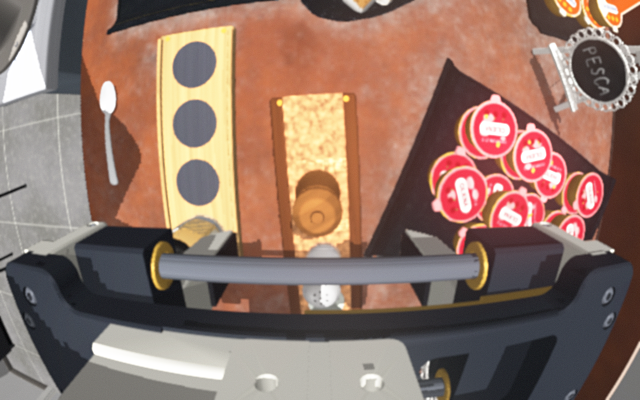

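The mill stands alone at (317,210) and the shaker at (323,278); the mill measures at (.551,-.311), which matches. Going down to grip.

>>> send_rows([
  {"translation": [0, 0, 3], "spin": 0, "jaw": 1},
  {"translation": [0, 0, 7], "spin": 0, "jaw": 1},
  {"translation": [0, 0, 10.5], "spin": 0, "jaw": 1},
  {"translation": [0, 0, 12.1], "spin": 0, "jaw": 1},
  {"translation": [0, 0, 12.1], "spin": 0, "jaw": 0.9},
])

```text
time: 9.85
tool_pos: [0.5469, -0.3101, 0.0555]
tool_rot: [-3.136, -0.004, 1.574]
contact_force: [0.5, 0.1, -0.7]
opening: 0.0872
grip_force: 0.0
```

>>> send_rows([
  {"translation": [0, 0, 0], "spin": 0, "jaw": 0.3},
  {"translation": [0, 0, 0], "spin": 0, "jaw": 0.3},
  {"translation": [0, 0, 0], "spin": 0, "jaw": 0.3},
  {"translation": [0, 0, 0], "spin": 0, "jaw": 0.3},
  {"translation": [0, 0, 0], "spin": 0, "jaw": 0.3},
], force=25)

```text
time: 10.35
tool_pos: [0.5503, -0.3105, 0.0594]
tool_rot: [3.141, 0.001, 1.576]
contact_force: [-0.1, 0.4, -0.0]
opening: 0.0487
grip_force: 0.0
```

>>> send_rows([
  {"translation": [0, 0, 0], "spin": 0, "jaw": 0.3},
  {"translation": [0, 0, 0], "spin": 0, "jaw": 0.3},
  {"translation": [0, 0, 0], "spin": 0, "jaw": 0.3},
  {"translation": [0, 0, 0], "spin": 0, "jaw": 0.3},
  {"translation": [0, 0, 0], "spin": 0, "jaw": 0.3},
])

```text
time: 10.85
tool_pos: [0.5501, -0.3104, 0.0589]
tool_rot: [3.141, 0.0, 1.576]
contact_force: [-1.8, 0.0, 3.5]
opening: 0.0398
grip_force: 25.0
```

>>> send_rows([
  {"translation": [0, 0, -2], "spin": 0, "jaw": 0.3},
  {"translation": [0, 0, -5], "spin": 0, "jaw": 0.3},
  {"translation": [0, 0, -8.5], "spin": 0, "jaw": 0.3},
  {"translation": [0, 0, -11], "spin": 0, "jaw": 0.3},
  {"translation": [0, 0, -12], "spin": 0, "jaw": 0.3},
])

```text
time: 11.35
tool_pos: [0.5509, -0.311, 0.1812]
tool_rot: [3.138, 0.002, 1.576]
contact_force: [0.4, 0.1, -1.2]
opening: 0.0398
grip_force: 25.0
```

>>> send_rows([
  {"translation": [0.2, -3.5, 0], "spin": 0, "jaw": 0.3},
  {"translation": [0.5, -7.5, 0], "spin": 0, "jaw": 0.3},
  {"translation": [0.8, -11, 0], "spin": 0, "jaw": 0.3},
  {"translation": [0.8, -13, 0], "spin": 0, "jaw": 0.3},
  {"translation": [0.8, -13.4, 0], "spin": 0, "jaw": 0.3},
])

```text
time: 11.85
tool_pos: [0.4137, -0.3025, 0.1777]
tool_rot: [-3.139, -0.002, 1.575]
contact_force: [-0.4, 0.9, -1.4]
opening: 0.0398
grip_force: 25.0
```

>>> send_rows([
  {"translation": [0, 0, 3], "spin": 0, "jaw": 0.3},
  {"translation": [0, 0, 6.5], "spin": 0, "jaw": 0.3},
  {"translation": [0, 0, 9], "spin": 0, "jaw": 0.3},
  {"translation": [0, 0, 10], "spin": 0, "jaw": 0.3},
  {"translation": [0, 0, 10], "spin": 0, "jaw": 0.3},
])

```text
time: 12.35
tool_pos: [0.4158, -0.3024, 0.0771]
tool_rot: [-3.139, -0.003, 1.576]
contact_force: [0.1, -0.8, -0.6]
opening: 0.0397
grip_force: 25.0
```

>>> send_rows([
  {"translation": [0, 0, 0.8], "spin": 0, "jaw": 0.3},
  {"translation": [0, 0, 1.5], "spin": 0, "jaw": 0.3},
  {"translation": [0, 0, 1.9], "spin": 0, "jaw": 0.3},
  {"translation": [0, 0, 2.1], "spin": 0, "jaw": 0.3},
  {"translation": [0, 0, 2.1], "spin": 0, "jaw": 0.3},
])

```text
time: 12.85
tool_pos: [0.416, -0.3031, 0.0577]
tool_rot: [3.142, -0.0, 1.576]
contact_force: [0.4, 0.9, -0.8]
opening: 0.0395
grip_force: 25.0
```

Same as the jar: about 0.3–0.4 cm more to contact.

>>> send_rows([
  {"translation": [0, 0, 0.1], "spin": 0, "jaw": 0.3},
  {"translation": [0, 0, 0.2], "spin": 0, "jaw": 0.3},
  {"translation": [0, 0, 0.25], "spin": 0, "jaw": 0.3},
  {"translation": [0, 0, 0.3], "spin": 0, "jaw": 0.3},
  {"translation": [0, 0, 0.3], "spin": 0, "jaw": 0.3},
])

```text
time: 13.35
tool_pos: [0.416, -0.3031, 0.0549]
tool_rot: [3.141, 0.0, 1.576]
contact_force: [-1.1, 1.0, 2.9]
opening: 0.04
grip_force: 25.0
```

>>> send_rows([
  {"translation": [0, 0, 0], "spin": 0, "jaw": 0.6},
  {"translation": [0, 0, 0], "spin": 0, "jaw": 0.9},
  {"translation": [0, 0, 0], "spin": 0, "jaw": 0.9},
  {"translation": [0, 0, 0], "spin": 0, "jaw": 0.9},
  {"translation": [0, 0, 0], "spin": 0, "jaw": 0.9},
])

```text
time: 13.85
tool_pos: [0.416, -0.3031, 0.0547]
tool_rot: [3.142, -0.0, 1.576]
contact_force: [-0.3, -0.6, -1.3]
opening: 0.075
grip_force: 0.0
```

>>> send_rows([
  {"translation": [0, 0, -2], "spin": 0, "jaw": 0.9},
  {"translation": [0, 0, -5], "spin": 0, "jaw": 0.9},
  {"translation": [0, 0, -9], "spin": 0, "jaw": 0.9},
  {"translation": [0, 0, -12], "spin": 0, "jaw": 0.9},
  {"translation": [0, 0, -12.5], "spin": 0, "jaw": 0.9},
])

```text
time: 14.35
tool_pos: [0.4174, -0.3044, 0.1835]
tool_rot: [3.136, 0.005, 1.576]
contact_force: [0.9, -0.1, -0.7]
opening: 0.0828
grip_force: 0.0
```

>>> send_rows([
  {"translation": [-2, 3.5, 0], "spin": 0, "jaw": 0.9},
  {"translation": [-4.5, 7.5, 0], "spin": 0, "jaw": 0.9},
  {"translation": [-7, 11.5, 0], "spin": 0, "jaw": 0.9},
  {"translation": [-8.2, 13.9, 0], "spin": 0, "jaw": 0.9},
  {"translation": [-8.2, 13.9, 0], "spin": 0, "jaw": 0.9},
])

```text
time: 14.85
tool_pos: [0.5572, -0.3851, 0.177]
tool_rot: [-3.141, -0.001, 1.577]
contact_force: [-0.7, 0.9, 1.0]
opening: 0.0828
grip_force: 0.0
```

```bash
python3 snap.py w6;python3 tops.py w6
python3 - <<'E'
from cell import read_camera
import cv2
p,_=read_camera("scene");cv2.imwrite("pics/sc6.png",cv2.resize(p[150:290,230:430,::-1],None,fx=3,fy=3))
E
```

```text
[ 0.55719914 -0.38508078  0.17698456] [-3.14077687e+00 -1.16607250e-03  1.57661974e+00] 0.1110129985387003
w6 shaker 0.1045 651 circ [ 0.5556 -0.3853] 0.0128 mean [ 0.5552 -0.3847  0.1061]
w6 shaker 0.095 1356 circ [ 0.555  -0.3852] 0.0176 mean [ 0.5551 -0.3828  0.1033]
w6 cup 0.0865 340 circ [ 0.5613 -0.444 ] 0.0239 mean [ 0.5616 -0.4429  0.0893]
w6 coaster/board z [array([ 0.5933, -0.3809,  0.0152]), array([ 0.5895, -0.2493,  0.0143])]
```

View pics/sc6.png

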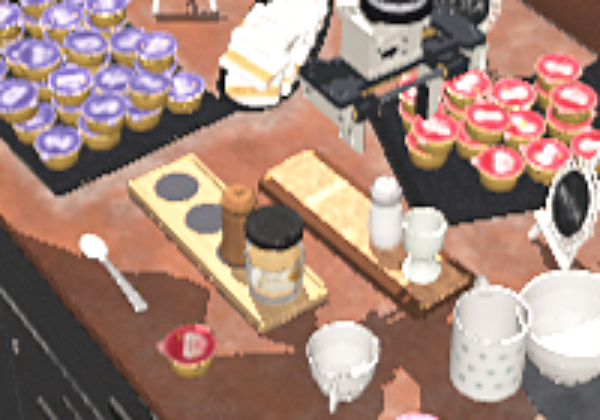

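In the crop the jar (275,255) and mill (237,225) stand upright on the two right-hand discs, and the shaker (385,215) and cup (425,245) are untouched. Next is the shaker.

>>> send_rows([
  {"translation": [0, 0, 3], "spin": 0, "jaw": 0.9},
  {"translation": [0, 0, 7], "spin": 0, "jaw": 0.9},
  {"translation": [0, 0, 10.5], "spin": 0, "jaw": 0.9},
  {"translation": [0, 0, 12.2], "spin": 0, "jaw": 0.9},
  {"translation": [0, 0, 12.2], "spin": 0, "jaw": 0.8},
])

```text
time: 15.45
tool_pos: [0.5527, -0.3824, 0.0547]
tool_rot: [-3.136, -0.005, 1.576]
contact_force: [0.4, 0.1, -0.5]
opening: 0.0785
grip_force: 0.0
```

>>> send_rows([
  {"translation": [0, 0, 0], "spin": 0, "jaw": 0.3},
  {"translation": [0, 0, 0], "spin": 0, "jaw": 0.3},
  {"translation": [0, 0, 0], "spin": 0, "jaw": 0.3},
  {"translation": [0, 0, 0], "spin": 0, "jaw": 0.3},
  {"translation": [0, 0, 0], "spin": 0, "jaw": 0.3},
], force=20)

```text
time: 15.95
tool_pos: [0.5556, -0.3845, 0.0584]
tool_rot: [3.141, 0.001, 1.576]
contact_force: [-0.7, 1.4, 1.2]
opening: 0.0393
grip_force: 1.1
```

>>> send_rows([
  {"translation": [0, 0, 0], "spin": 0, "jaw": 0.3},
  {"translation": [0, 0, 0], "spin": 0, "jaw": 0.3},
  {"translation": [0, 0, 0], "spin": 0, "jaw": 0.3},
  {"translation": [0, 0, 0], "spin": 0, "jaw": 0.3},
  {"translation": [0, 0, 0], "spin": 0, "jaw": 0.3},
])

```text
time: 16.45
tool_pos: [0.5554, -0.3846, 0.0582]
tool_rot: [3.141, 0.0, 1.576]
contact_force: [-1.8, 0.8, 5.8]
opening: 0.038
grip_force: 20.1
```

The opening of 38 mm at this height suggests a tapered part, so I'll regrip lower on the body.

>>> send_rows([
  {"translation": [0, 0, 0], "spin": 0, "jaw": 0.7},
  {"translation": [0, 0, 0], "spin": 0, "jaw": 0.7},
  {"translation": [0, 0, 0], "spin": 0, "jaw": 0.7},
  {"translation": [0, 0, 0.8], "spin": 0, "jaw": 0.7},
  {"translation": [0, 0, 1.6], "spin": 0, "jaw": 0.7},
])

```text
time: 16.95
tool_pos: [0.5554, -0.3842, 0.0409]
tool_rot: [3.142, -0.0, 1.576]
contact_force: [0.2, -0.5, -1.0]
opening: 0.0636
grip_force: 0.0
```

>>> send_rows([
  {"translation": [0, 0, 0], "spin": 0, "jaw": 0.3},
  {"translation": [0, 0, 0], "spin": 0, "jaw": 0.3},
  {"translation": [0, 0, 0], "spin": 0, "jaw": 0.3},
  {"translation": [0, 0, 0], "spin": 0, "jaw": 0.3},
  {"translation": [0, 0, 0], "spin": 0, "jaw": 0.3},
])

```text
time: 17.45
tool_pos: [0.5555, -0.3844, 0.0419]
tool_rot: [3.141, 0.0, 1.576]
contact_force: [-0.2, -0.2, -0.2]
opening: 0.0412
grip_force: 20.0
```

>>> send_rows([
  {"translation": [0, 0, 0], "spin": 0, "jaw": 0.3},
  {"translation": [0, 0, 0], "spin": 0, "jaw": 0.3},
  {"translation": [0, 0, 0], "spin": 0, "jaw": 0.3},
  {"translation": [0, 0, 0], "spin": 0, "jaw": 0.3},
  {"translation": [0, 0, 0], "spin": 0, "jaw": 0.3},
])

```text
time: 17.95
tool_pos: [0.5555, -0.3844, 0.0418]
tool_rot: [3.141, 0.0, 1.576]
contact_force: [0.7, 0.8, 1.0]
opening: 0.0412
grip_force: 20.0
```

>>> send_rows([
  {"translation": [0, 0, -2], "spin": 0, "jaw": 0.3},
  {"translation": [0, 0, -5], "spin": 0, "jaw": 0.3},
  {"translation": [0, 0, -8.5], "spin": 0, "jaw": 0.3},
  {"translation": [0, 0, -11], "spin": 0, "jaw": 0.3},
  {"translation": [0, 0, -12], "spin": 0, "jaw": 0.3},
])

```text
time: 18.45
tool_pos: [0.5563, -0.3851, 0.1648]
tool_rot: [3.138, 0.003, 1.576]
contact_force: [-0.3, 0.4, -1.4]
opening: 0.0416
grip_force: 20.0
```

>>> send_rows([
  {"translation": [2.4, -2.4, 0], "spin": 0, "jaw": 0.3},
  {"translation": [5.5, -5.4, 0], "spin": 0, "jaw": 0.3},
  {"translation": [8.8, -8.5, 0], "spin": 0, "jaw": 0.3},
  {"translation": [12, -11.5, 0], "spin": 0, "jaw": 0.3},
  {"translation": [14.8, -13.9, 0], "spin": 0, "jaw": 0.3},
])

```text
time: 18.95
tool_pos: [0.4133, -0.235, 0.1606]
tool_rot: [-3.14, -0.002, 1.576]
contact_force: [0.1, 0.8, 0.1]
opening: 0.041
grip_force: 20.0
```

>>> send_rows([
  {"translation": [0, 0, 1], "spin": 0, "jaw": 0.3},
  {"translation": [0, 0, 4], "spin": 0, "jaw": 0.3},
  {"translation": [0, 0, 8], "spin": 0, "jaw": 0.3},
  {"translation": [0, 0, 10], "spin": 0, "jaw": 0.3},
  {"translation": [0, 0, 10], "spin": 0, "jaw": 0.3},
])

```text
time: 19.45
tool_pos: [0.4141, -0.2361, 0.0583]
tool_rot: [-3.136, -0.004, 1.576]
contact_force: [-0.1, -0.8, -0.2]
opening: 0.0415
grip_force: 20.0
```

>>> send_rows([
  {"translation": [0, 0, 0.8], "spin": 0, "jaw": 0.3},
  {"translation": [0, 0, 1.5], "spin": 0, "jaw": 0.3},
  {"translation": [0, 0, 2], "spin": 0, "jaw": 0.3},
  {"translation": [0, 0, 2.2], "spin": 0, "jaw": 0.3},
  {"translation": [0, 0, 2.2], "spin": 0, "jaw": 0.3},
])

```text
time: 19.95
tool_pos: [0.4157, -0.2371, 0.0397]
tool_rot: [3.141, 0.0, 1.576]
contact_force: [0.7, -0.1, -1.6]
opening: 0.0411
grip_force: 20.0
```

>>> send_rows([
  {"translation": [0, 0, 0.1], "spin": 0, "jaw": 0.3},
  {"translation": [0, 0, 0.2], "spin": 0, "jaw": 0.3},
  {"translation": [0, 0, 0.25], "spin": 0, "jaw": 0.3},
  {"translation": [0, 0, 0.25], "spin": 0, "jaw": 0.3},
  {"translation": [0, 0, 0.25], "spin": 0, "jaw": 0.3},
])

```text
time: 20.45
tool_pos: [0.4158, -0.2373, 0.0377]
tool_rot: [3.141, 0.0, 1.576]
contact_force: [-1.7, 0.5, 5.7]
opening: 0.0413
grip_force: 20.0
```

>>> send_rows([
  {"translation": [0, 0, 0], "spin": 0, "jaw": 0.6},
  {"translation": [0, 0, 0], "spin": 0, "jaw": 0.8},
  {"translation": [0, 0, 0], "spin": 0, "jaw": 0.8},
  {"translation": [0, 0, 0], "spin": 0, "jaw": 0.8},
  {"translation": [0, 0, 0], "spin": 0, "jaw": 0.8},
])

```text
time: 20.95
tool_pos: [0.4156, -0.2371, 0.0371]
tool_rot: [-3.142, -0.0, 1.576]
contact_force: [-0.5, 1.0, -0.2]
opening: 0.0727
grip_force: 0.0
```

>>> send_rows([
  {"translation": [0, 0, -2], "spin": 0, "jaw": 0.8},
  {"translation": [0, 0, -5.5], "spin": 0, "jaw": 0.8},
  {"translation": [0, 0, -9.5], "spin": 0, "jaw": 0.8},
  {"translation": [0, 0, -13], "spin": 0, "jaw": 0.8},
  {"translation": [0, 0, -14], "spin": 0, "jaw": 0.8},
])

```text
time: 21.45
tool_pos: [0.417, -0.2382, 0.1808]
tool_rot: [3.136, 0.004, 1.576]
contact_force: [0.3, -0.5, -0.6]
opening: 0.073
grip_force: 0.0
```

>>> send_rows([
  {"translation": [-3, 3, 0], "spin": 0, "jaw": 0.8},
  {"translation": [-7, 6, 0], "spin": 0, "jaw": 0.8},
  {"translation": [-11, 9, 0], "spin": 0, "jaw": 0.8},
  {"translation": [-15, 12, 0], "spin": 0, "jaw": 0.8},
  {"translation": [-18, 14, 0], "spin": 0, "jaw": 0.8},
])

```text
time: 21.95
tool_pos: [0.5576, -0.4182, 0.1752]
tool_rot: [-3.141, -0.001, 1.576]
contact_force: [0.7, -0.9, 0.3]
opening: 0.0736
grip_force: 0.0
```

>>> send_rows([
  {"translation": [-2, 0.3, 0], "spin": 0, "jaw": 0.8},
  {"translation": [-2.7, 0.6, 0], "spin": 0, "jaw": 0.8},
  {"translation": [-2.7, 0.6, 0], "spin": 0, "jaw": 0.8},
  {"translation": [-2.7, 0.6, 0], "spin": 0, "jaw": 0.8},
  {"translation": [-2.7, 0.6, 0], "spin": 0, "jaw": 0.8},
])

```text
time: 22.45
tool_pos: [0.5627, -0.4422, 0.1776]
tool_rot: [3.142, -0.0, 1.577]
contact_force: [-0.7, -0.2, 0.7]
opening: 0.0735
grip_force: 0.0
```

```bash
python3 snap.py w7;python3 tops.py w7
```

```text
[ 0.56270009 -0.44215129  0.17755024] [ 3.14157798e+00 -3.77715861e-04  1.57692520e+00] 0.005282996293487026
w7 cup 0.0865 637 circ [ 0.5618 -0.4444] 0.0238 mean [ 0.5621 -0.4447  0.0896]
w7 coaster/board z [array([ 0.5992, -0.4386,  0.0132]), array([ 0.5952, -0.3062,  0.0134])]
```

View pics/w7.png

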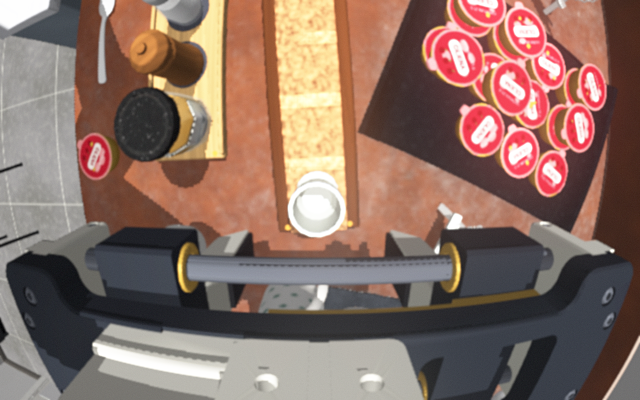

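Run:
```python
from h import *
import pickle
np.set_printoptions(precision=3,suppress=True)
s,p,d=pickle.load(open("w2.pkl","rb"))
for C in(cloud("wrist",d,s),cloud("scene",np.load("scene0.npz")["d"])):
    m=(C[...,0]>.45)&(C[...,0]<.70)&(C[...,1]>-.53)&(C[...,1]<-.40)&(C[...,2]>.05)&(C[...,2]<.2)&(np.hypot(C[...,0]-.5614,C[...,1]+.444)>.03)
    P=C[m]
    for x in np.arange(.45,.70,.025):
        q=P[(P[:,0]>=x)&(P[:,0]<x+.025)]
        if len(q)>3: print(round(x,3),len(q),"y",q[:,1].min(),q[:,1].max(),"z",q[:,2].max())
    print()
```

```text
0.525 11 y -0.403198389335978 -0.4000727722371295 z 0.07360031762681435
0.55 77 y -0.529868874358458 -0.4007249963408322 z 0.1010181629797906
0.675 111 y -0.5298064830220123 -0.4997807201889072 z 0.07817948045006784

0.525 20 y -0.40658247569828576 -0.4000905853635972 z 0.10615899543121765
0.55 37 y -0.5291661260694499 -0.40008049331204354 z 0.10647285913753901
0.675 23 y -0.5279996145768829 -0.5055678603987079 z 0.08297854097652846
```

The cup at (317,207) lies centred between the fingers, and nothing sticks up inside the gripper's sweep. Next is the cup grasp.

>>> send_rows([
  {"translation": [-0.2, -0.1, 3], "spin": 0, "jaw": 0.8},
  {"translation": [-0.2, -0.1, 7], "spin": 0, "jaw": 0.8},
  {"translation": [-0.2, -0.1, 10], "spin": 0, "jaw": 0.8},
  {"translation": [-0.2, -0.1, 11.5], "spin": 0, "jaw": 0.8},
  {"translation": [-0.2, -0.1, 11.5], "spin": 0, "jaw": 0.8},
])

```text
time: 23.0
tool_pos: [0.5609, -0.444, 0.0602]
tool_rot: [-3.139, -0.003, 1.577]
contact_force: [0.3, 0.0, -0.4]
opening: 0.0735
grip_force: 0.0
```

>>> send_rows([
  {"translation": [0, 0, 0], "spin": 0, "jaw": 0.35},
  {"translation": [0, 0, 0], "spin": 0, "jaw": 0.35},
  {"translation": [0, 0, 0], "spin": 0, "jaw": 0.35},
  {"translation": [0, 0, 0], "spin": 0, "jaw": 0.35},
  {"translation": [0, 0, 0], "spin": 0, "jaw": 0.35},
], force=15)

```text
time: 23.5
tool_pos: [0.562, -0.4458, 0.0634]
tool_rot: [3.14, 0.001, 1.576]
contact_force: [-1.1, 0.4, 4.9]
opening: 0.0449
grip_force: 15.0
```

>>> send_rows([
  {"translation": [0, 0, 0], "spin": 0, "jaw": 0.35},
  {"translation": [0, 0, 0], "spin": 0, "jaw": 0.35},
  {"translation": [0, 0, 0], "spin": 0, "jaw": 0.35},
  {"translation": [0, 0, 0], "spin": 0, "jaw": 0.35},
  {"translation": [0, 0, 0], "spin": 0, "jaw": 0.35},
])

```text
time: 24.0
tool_pos: [0.562, -0.4458, 0.0634]
tool_rot: [3.14, 0.001, 1.576]
contact_force: [-0.6, 0.3, 6.0]
opening: 0.0451
grip_force: 15.0
```

>>> send_rows([
  {"translation": [0, 0, -1], "spin": 0, "jaw": 0.35},
  {"translation": [0, 0, -2], "spin": 0, "jaw": 0.35},
  {"translation": [0, 0, -3], "spin": 0, "jaw": 0.35},
  {"translation": [0, 0, -3], "spin": 0, "jaw": 0.35},
  {"translation": [0, 0, -3], "spin": 0, "jaw": 0.35},
])

```text
time: 24.5
tool_pos: [0.5618, -0.4454, 0.0925]
tool_rot: [3.141, 0.0, 1.576]
contact_force: [-0.6, 0.2, -1.6]
opening: 0.0452
grip_force: 15.0
```

Run:
```python
from cell import read_camera
import cv2
p,_=read_camera("scene");cv2.imwrite("pics/sc8.png",cv2.resize(p[150:290,270:430,::-1],None,fx=4,fy=4))
```

```text
(no output)
```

View pics/sc8.png

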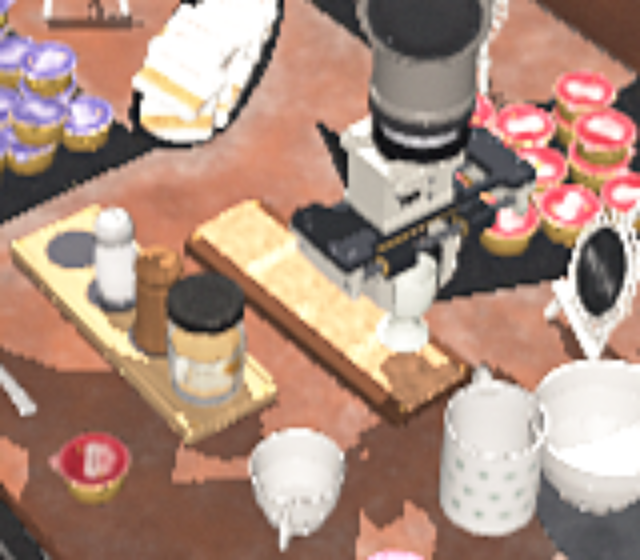

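The cup hangs upright at (408,305), clear of the board. The shaker (115,255), mill (157,300) and jar (205,340) stand upright. Carrying the cup over.

>>> send_rows([
  {"translation": [0, 0, -2], "spin": 0, "jaw": 0.35},
  {"translation": [0, 0, -5], "spin": 0, "jaw": 0.35},
  {"translation": [0, 0, -7.5], "spin": 0, "jaw": 0.35},
  {"translation": [0.5, -0.5, -8.5], "spin": 0, "jaw": 0.35},
  {"translation": [2, -1.5, -8.5], "spin": 0, "jaw": 0.35},
])

```text
time: 25.05
tool_pos: [0.5468, -0.4262, 0.178]
tool_rot: [3.14, 0.002, 1.575]
contact_force: [-0.2, -0.5, -0.8]
opening: 0.0453
grip_force: 15.0
```

>>> send_rows([
  {"translation": [3, -1.5, 0], "spin": 0, "jaw": 0.35},
  {"translation": [7, -3.5, 0], "spin": 0, "jaw": 0.35},
  {"translation": [11, -5.5, 0], "spin": 0, "jaw": 0.35},
  {"translation": [15, -7.5, 0], "spin": 0, "jaw": 0.35},
  {"translation": [19, -9.5, 0], "spin": 0, "jaw": 0.35},
])

```text
time: 25.55
tool_pos: [0.4485, -0.2336, 0.176]
tool_rot: [-3.14, -0.001, 1.576]
contact_force: [1.0, 0.7, 0.3]
opening: 0.0448
grip_force: 15.0
```

>>> send_rows([
  {"translation": [3.5, -2, 0], "spin": 0, "jaw": 0.35},
  {"translation": [5.5, -3.2, 0], "spin": 0, "jaw": 0.35},
  {"translation": [6.4, -3.6, 1], "spin": 0, "jaw": 0.35},
  {"translation": [6.4, -3.6, 4], "spin": 0, "jaw": 0.35},
  {"translation": [6.4, -3.6, 6], "spin": 0, "jaw": 0.35},
])

```text
time: 26.05
tool_pos: [0.4128, -0.1707, 0.1155]
tool_rot: [-3.14, -0.001, 1.577]
contact_force: [0.2, -0.0, -2.3]
opening: 0.0453
grip_force: 15.0
```

>>> send_rows([
  {"translation": [0, 0, 1], "spin": 0, "jaw": 0.35},
  {"translation": [0, 0, 2.5], "spin": 0, "jaw": 0.35},
  {"translation": [0, 0, 3.5], "spin": 0, "jaw": 0.35},
  {"translation": [0, 0, 3.5], "spin": 0, "jaw": 0.35},
  {"translation": [0, 0, 3.5], "spin": 0, "jaw": 0.35},
])

```text
time: 26.55
tool_pos: [0.4143, -0.1722, 0.0824]
tool_rot: [3.142, -0.0, 1.576]
contact_force: [-0.4, -0.1, -1.3]
opening: 0.0451
grip_force: 15.0
```

>>> send_rows([
  {"translation": [0, 0.1, 0.8], "spin": 0, "jaw": 0.35},
  {"translation": [0, 0.1, 1.5], "spin": 0, "jaw": 0.35},
  {"translation": [0, 0.1, 2], "spin": 0, "jaw": 0.35},
  {"translation": [0, 0.1, 2.1], "spin": 0, "jaw": 0.35},
  {"translation": [0, 0.1, 2.1], "spin": 0, "jaw": 0.35},
])

```text
time: 27.05
tool_pos: [0.4152, -0.172, 0.0609]
tool_rot: [-3.141, -0.0, 1.576]
contact_force: [-0.1, 0.6, -0.6]
opening: 0.0454
grip_force: 15.0
```

>>> send_rows([
  {"translation": [0, 0, 0.1], "spin": 0, "jaw": 0.35},
  {"translation": [0, 0, 0.15], "spin": 0, "jaw": 0.35},
  {"translation": [0, 0, 0.2], "spin": 0, "jaw": 0.35},
  {"translation": [0, 0, 0.2], "spin": 0, "jaw": 0.35},
  {"translation": [0, 0, 0.2], "spin": 0, "jaw": 0.35},
])

```text
time: 27.55
tool_pos: [0.4154, -0.1722, 0.0594]
tool_rot: [3.141, 0.0, 1.576]
contact_force: [-1.2, 0.3, 2.0]
opening: 0.0449
grip_force: 15.0
```

Contact. I'll release, rise, and back off a little toward -y for a final check.

>>> send_rows([
  {"translation": [0, 0, 0], "spin": 0, "jaw": 0.6},
  {"translation": [0, 0, 0], "spin": 0, "jaw": 0.8},
  {"translation": [0, 0, 0], "spin": 0, "jaw": 0.8},
  {"translation": [0, 0, 0], "spin": 0, "jaw": 0.8},
  {"translation": [0, 0, 0], "spin": 0, "jaw": 0.8},
])

```text
time: 28.05
tool_pos: [0.4153, -0.1721, 0.0592]
tool_rot: [3.142, -0.0, 1.576]
contact_force: [-0.5, -0.2, -0.1]
opening: 0.0736
grip_force: 0.0
```

>>> send_rows([
  {"translation": [0, 0, -2], "spin": 0, "jaw": 0.8},
  {"translation": [0, 0, -6], "spin": 0, "jaw": 0.8},
  {"translation": [0, 0, -10], "spin": 0, "jaw": 0.8},
  {"translation": [0, 0, -14], "spin": 0, "jaw": 0.8},
  {"translation": [0, 0, -18], "spin": 0, "jaw": 0.8},
])

```text
time: 28.55
tool_pos: [0.415, -0.1719, 0.2409]
tool_rot: [3.141, -0.0, 1.576]
contact_force: [0.9, -0.7, -0.7]
opening: 0.0737
grip_force: 0.0
```

>>> send_rows([
  {"translation": [-4, 1, -2], "spin": 0, "jaw": 0.8},
  {"translation": [-8, 2, -4], "spin": 0, "jaw": 0.8},
  {"translation": [-12, 3, -6], "spin": 0, "jaw": 0.8},
  {"translation": [-16, 4, -8], "spin": 0, "jaw": 0.8},
  {"translation": [-20, 4, -9], "spin": 0, "jaw": 0.8},
])

```text
time: 29.05
tool_pos: [0.4573, -0.3736, 0.3308]
tool_rot: [3.139, 0.002, 1.577]
contact_force: [-0.1, -0.2, 0.3]
opening: 0.0737
grip_force: 0.0
```

>>> send_rows([
  {"translation": [0, 0, 0], "spin": 0, "jaw": 0.8},
  {"translation": [0, 0, 0], "spin": 0, "jaw": 0.8},
  {"translation": [0, 0, 0], "spin": 0, "jaw": 0.8},
  {"translation": [0, 0, 0], "spin": 0, "jaw": 0.8},
  {"translation": [0, 0, 0], "spin": 0, "jaw": 0.8},
])

```text
time: 29.55
tool_pos: [0.4565, -0.3709, 0.3294]
tool_rot: [3.141, -0.0, 1.577]
contact_force: [0.7, 0.2, -0.5]
opening: 0.0732
grip_force: 0.0
```

```bash
python3 snap.py w9
python3 - <<'E'
from h import *
import pickle
np.set_printoptions(precision=4,suppress=True)
s,p,d=pickle.load(open("w9.pkl","rb"));C=cloud("wrist",d,s)
for nm,zl,r,t in(("cup",.0825,.03,(.4156,-.1708)),("shaker",.1005,.022,(.416,-.2366)),("mill",.108,.022,(.4166,-.3024)),("jar",.104,.036,(.4171,-.3683))):
    m=(C[...,2]>zl)&(C[...,2]<.125)&(np.hypot(C[...,0]-t[0],C[...,1]-t[1])<r)
    c,rad=cv2.minEnclosingCircle(C[m][:,:2].astype(np.float32))
    print(nm,m.sum(),"off mm",(np.array(c)-t)*1000,"mean",(C[m].mean(0)[:2]-t)*1000,"r",round(rad*1000,1),"z",np.percentile(C[m][:,2],[50,95]))
E
```

```text
[ 0.45648552 -0.37086575  0.32937786] [ 3.14148836e+00 -1.13344923e-04  1.57734445e+00] 0.007026567287884824
cup 259 off mm [-0.7003 -0.097 ] mean [-0.4238 -0.9264] r 24.1 z [0.0859 0.0873]
shaker 259 off mm [-0.7756 -1.0973] mean [-0.3161 -0.9634] r 12.6 z [0.1022 0.104 ]
mill 51 off mm [ 1.0144 -1.2753] mean [ 0.8675 -0.8862] r 5.2 z [0.11   0.1111]
jar 1897 off mm [1.8558 0.4307] mean [2.0872 0.72  ] r 31.9 z [0.1075 0.1091]
```

View pics/w9.png

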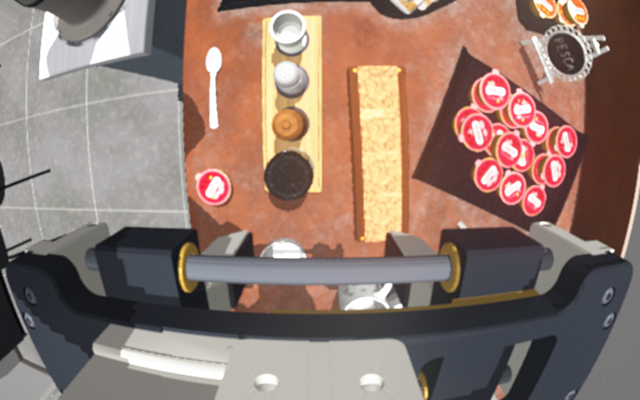

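All four stand in the caddy: cup (289,32), shaker (290,78), mill (289,125) and jar (289,175). Each is within about 2 mm of its disc centre, with its top at the expected height.

```bash
python3 -c "
from cell import job
print(job.hand_in())"
```

```text
the job is handed in; nothing more can be done
None
```

The job is handed in: from rightmost disc to leftmost the caddy holds jar, pepper mill, shaker and egg cup, all upright and released, each measured within about 2 mm of its disc centre; robot time was about 30 s of the 88 s allowed, and the hand-in gave no verdict.

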